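# Shift the feed selector lever through its H-gate

### The arm

A 6-joint arm with a two-finger parallel gripper is mounted at the origin on a cart in front of the work surface, level with it; the furniture and walls round the work are solid. World frame = base frame: x ahead of the robot, y to its left, z up, the work surface at z = 0. Lengths are in m, angles in rad, forces in N, time in s.
With the tool pointing down it reaches from about 0.25 to 0.725 m from the base axis. Payload 4 kg.
Tool frame: the origin (TCP) lies on the centre line of the jaws, within the pads' length; the fingertips stand 11 mm ahead of it and the grasp point (between the pads) lies 8 mm behind it; x points along the fingers, y is the direction in which the jaws open and shut, and the axes are right-handed (so a half turn about x gives the same grasp; the last joint's range is limited). The gripper opens to 85 mm and grips with 20 to 120 N. Pads are 22 mm wide; open, the fingers measure 114 mm over their backs; the gripper's body (76 mm by 85 mm) begins 54 mm behind the grasp point. The pads swing forward as they close: fully open they stand 13 mm farther back than shut.
Start: joints at [-1.256, 0.241, 0.005, 1.335, 0, 1.571], TCP at [0.155, -0.475, 0.215] pointing down, gripper open.
Joint ranges: [-2.72, 2.72], [-1.05, 1.87], [-1.09, 1.28], [-1.99, 2.15], [-1.42, 1.44], [-3.14, 3.14]. Speed limits (rad/s): [2.79, 2.79, 3.14, 3.14, 3.14, 3.14].

### API

Orientations are given as a unit quaternion [w, x, y, z].
In Python, from station import sensors, get_image, env gives the robot as it stands.
- The arm moves only by the tool step_arm, never from a script. Its argument "steps" is a list that holds one entry, the list of rows, each a list of 7 numbers: the opening in per cent of the stroke, from 0 (shut) to 100 (fully open), then the shift along the tool's x, y, z in m, then the turn, a rotation vector about the tool's x, y, z in degrees. In form: [[[jaw, tx, ty, tz, wx, wy, wz], ...]]. A call has 1 to 8 rows; each row is the pose to reach, as a shift and turn from the pose measured when the call began, along the tool's axes at that moment; what a row does not reach only later rows make up. A row lasts 1/12 s, in which the tool goes at most 41.7 mm and 7.16 degrees, less where a joint would pass 70% of its speed; a pose out of reach is approached as far as the arm can. A call with a gripper value outside its range is refused whole. The fingers move at their own pace and stop on an object; the grip force is fixed at half the most. Time passes only in rows, so rows that repeat a pose let the fingers close. It gives the time, the measured TCP pose, the force and the opening at its end, in the units of the state.
- sensors.get_state(): the state, without advancing time (a new reading comes with each control period).
- get_image(name): name is "scene" or "top" or "wrist"; returns a dict with "pixels" (400x640x3 uint8, blue, green, red), "z_map" (400x640 float32, m along the optical axis (not along the pixel's ray), 0 where there is no reading), "intrinsics" (3x3 intrinsics, pixels), "k1" (the pictures are not rectified: a ray, as slopes to the right and down, at radius r is drawn at 1 + k1 r^2 times it, then the intrinsics apply), "R" (3x3) and "t" (3): a world point X has camera coordinates R X + t; the wrist camera has in their place "mount" (4x4, takes a point from camera to tool coordinates, whose origin is the TCP and whose axes are the tool frame's). Camera axes: x right, y down, z forward; pixel columns grow to the right and rows downward; lengths in m; the calibration is good to about 2 mm. A picture is of the moment at which its call begins: read the wrist's pose just before it.
- env.finish_job(): hands the job in, once; it reports no verdict.
The state is a dict: "clock": time; "joint_positions": joint angles; "qd": joint speeds; "tau": joint torques, N m; "position": TCP position; "eef_rot": TCP orientation; "force": force on the tool from outside, world axes, zero at the start; "moment": the same for the moment, N m; "finger_gap": finger opening in m.
Only numpy, scipy, OpenCV 4.12 (cv2) and the standard library are available. Lean on these libraries where they do the work, as an engineer would, in place of code of your own. Each camera call takes 0.05 s, during which the arm holds its last target.

### The job

Change the feed on the grey gearbox: push its selector lever out of the slot it stands in, through the H-shaped gate, and fully home into the slot marked by the tag with three studs. Only push the lever, never pinch it between the fingers, and do not disturb the ring, the loupe and the spray bottle beside the gearbox. Finish with the hand clear of the lever.

Things in the scene. Friction and masses are not known exactly. Their poses are not given: they have to be found in the camera images.
- gearbox: grey feed gearbox bolted to the worktop, 190 x 150 mm, 95 mm high (foot 210 x 170 mm; a motor stands out 65 mm behind, low down). Origin at the centre of its underside; at yaw 0 its x points away from the robot (far), y to the left. The steel gate plate on top (z 0.095) has an H-shaped slot: a cross channel along y at x = 0 and two straight channels along x, left and right, giving four slots (near-left, far-left, near-right, far-right)
- grip_center (a point): centre of the square black grip (30 x 30 mm, 40 mm high) on the top end of the lever. Upright, it stands at gearbox (0, 0, 0.185), its underside 70 mm above the gate plate; below it is the 12 mm stem. The lever swings about a point at gearbox (0, 0, 0.015), 170 mm below the grip's centre
- lever_fore (a joint): lean of the lever along gearbox x, rad: 0 = in the cross channel, +0.30 = home at the far end, -0.30 = home at the near end (grip centre 50 mm off the middle). It can swing sideways only within about +-0.035 of 0; the cross channel must be met that closely. Stays where it is left; 2 to 3 N at the grip moves it
- lever_side (a joint): lean of the lever along gearbox y, rad: +0.21 = left channel, -0.21 = right channel (grip centre 35 mm off the middle; these are also the stops). It can enter a slot only within about 0.02 of a stop. Stays where it is left; 2 to 3 N at the grip moves it
- tag_one: white plastic tag 34 x 30 x 2 mm (x by y of the gearbox) lying flat on the gate plate, marked with one stud (raised dark round studs, 8 mm across), in the middle; origin at the centre of its underside; it lies at gearbox (+-0.056, +-0.038), just past the outer end of the slot it marks. Fixed during a run; always near-left, the slot in which the lever starts
- tag_two: white plastic tag 34 x 30 x 2 mm (x by y of the gearbox) lying flat on the gate plate, marked with two studs (raised dark round studs, 8 mm across), side by side; origin at the centre of its underside; it lies at gearbox (+-0.056, +-0.038), just past the outer end of the slot it marks. Fixed during a run; always far-left
- tag_three: white plastic tag 34 x 30 x 2 mm (x by y of the gearbox) lying flat on the gate plate, marked with three studs (raised dark round studs, 8 mm across), in a diagonal row; origin at the centre of its underside; it lies at gearbox (+-0.056, +-0.038), just past the outer end of the slot it marks. Fixed during a run; near-right or far-right
- tag_four: white plastic tag 34 x 30 x 2 mm (x by y of the gearbox) lying flat on the gate plate, marked with four studs (raised dark round studs, 8 mm across), in a square; origin at the centre of its underside; it lies at gearbox (+-0.056, +-0.038), just past the outer end of the slot it marks. Fixed during a run; near-right or far-right
- grip_near: one of the four flat upright faces of the lever's square grip (24 x 38 mm), on the side towards gearbox -x; origin at the centre of the face plate, 2 mm under the surface. Counts together with the same side of the stem below
- grip_far: one of the four flat upright faces of the lever's square grip (24 x 38 mm), on the side towards gearbox +x; origin at the centre of the face plate, 2 mm under the surface. Counts together with the same side of the stem below
- grip_left: one of the four flat upright faces of the lever's square grip (24 x 38 mm), on the side towards gearbox +y; origin at the centre of the face plate, 2 mm under the surface. Counts together with the same side of the stem below
- grip_right: one of the four flat upright faces of the lever's square grip (24 x 38 mm), on the side towards gearbox -y; origin at the centre of the face plate, 2 mm under the surface. Counts together with the same side of the stem below
- ring: loose bystander left of the gearbox, towards its far end: setting ring, 52 mm across, 12 mm high, origin under its centre
- eye_loupe: loose bystander left of the gearbox, towards its near end: green eye loupe, 39 mm across, 30 mm high, origin under its centre
- spray: loose bystander right of the gearbox: small white spray bottle, 31 mm across, 87 mm high, origin under its centre

How it is judged:
On the way:
1. the lever has left the near-left slot and reached the cross channel (value of joint lever_fore above -0.05 rad), for 0.05 s.
At the end, for the whole second after the job is handed in: The lever rests in the slot of the three-stud tag, its grip within 14 mm horizontally of that tag's centre and leaning at least 0.265 rad of the full 0.30 rad (within about 6 mm of home); ring, loupe and spray bottle are within 15 mm of where they stood (horizontal distance between grip_center and tag_three below 0.014 m and (value of joint lever_fore above 0.265 rad or value of joint lever_fore below -0.265 rad) and velocity of joint lever_fore between -0.05 and 0.05 rad/s and distance of each of ring, eye_loupe, spray from where it was at the start of the episode below 0.015 m); the robot touches nothing.
It fails at once if the lever is pinched (fingers press on two opposite sides of it at once) ((contact force between the fingers and grip_near above 0.5 N and contact force between the fingers and grip_far above 0.5 N) or (contact force between the fingers and grip_left above 0.5 N and contact force between the fingers and grip_right above 0.5 N)).
It fails at once if ring, loupe or spray bottle is moved more than 15 mm, lifted or tipped over (distance of any of ring, eye_loupe, spray from where it was at the start of the episode above 0.015 m or angle between any of ring, eye_loupe, spray's own z axis and vertical above 0.5 rad).
It also fails if it takes over 54 s, if anything falls off the work surface, if the arm or the gripper's body presses on something with over 40 N, if the wrist force passes 120 N, or if a joint passes its speed limit or range.

## Working session

There is one attempt and no reset: what is moved stays moved. The work goes in short steps, Python scripts to look and compute and a tool call to move; the robot and the scene stay as the last step left them, time stands still between calls to the robot, and variables do not carry over. Pictures are saved under pics/ and viewed, and the job is handed in when it is done.

Besides the shell and the picture viewer there is one more tool, called in YAML: its name, and indented under it one key for each argument. step_arm: Moves the arm, as the interface text tells. Its arguments: {"type":"object","properties":{"steps":{"type":"array"}},"required":["steps"]}

```bash
ls; mkdir -p pics; python3 - <<'E'
from station import sensors,get_image,env
import cv2,numpy as np
s=sensors.get_state();print(s)
for n in("scene","top"):
    d=get_image(n);cv2.imwrite(f"pics/{n}0.png",d["pixels"]);np.savez(f"pics/{n}0.npz",**d)
    print(n,d["intrinsics"],d["k1"],d["R"],d["t"])
E
```

```text
pics
{'clock': 0.0, 'joint_positions': array([-1.25601749e+00,  2.41468452e-01,  3.67345218e-03,  1.33522407e+00,
        4.29861988e-09,  1.57079481e+00]), 'qd': array([-0.00050998, -0.0002448 , -0.00031001, -0.00154699,  0.00029244,
       -0.00045486]), 'tau': array([-1.11303339e-04, -3.72320402e+01,  2.52406222e+01,  1.70366128e-02,
       -3.53513792e-05,  4.60452540e-06]), 'position': array([ 0.15458545, -0.47476402,  0.21446595]), 'eef_rot': array([-0.11005654, -0.69824313, -0.11160882,  0.69848948]), 'force': array([-1.19866174,  0.37660358,  0.96714491]), 'moment': array([-0.0336226 ,  0.0480717 , -0.00608853]), 'finger_gap': 0.08561069878212184}
scene [[491.51919434   0.         313.94852406]
 [  0.         491.51919434 203.43572525]
 [  0.           0.           1.        ]] -0.10433376820125204 [[-0.4909467  -0.87118337  0.00329624]
 [-0.43200369  0.24016223 -0.86930715]
 [ 0.7565343  -0.42820747 -0.49426128]] [0.37622014 0.32694738 0.75975086]
top [[409.97197081   0.         321.83543857]
 [  0.         409.97197081 196.86712576]
 [  0.           0.           1.        ]] -0.035064927047949696 [[-0.02350616 -0.99949865 -0.02121127]
 [-0.993639    0.02569516 -0.10964169]
 [ 0.11013175  0.01849909 -0.99374483]] [0.10990316 0.58123485 0.89799558]
```

View pics/scene0.png

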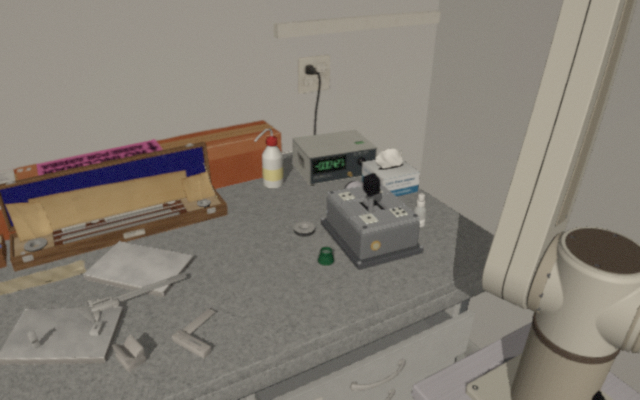

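View pics/top0.png

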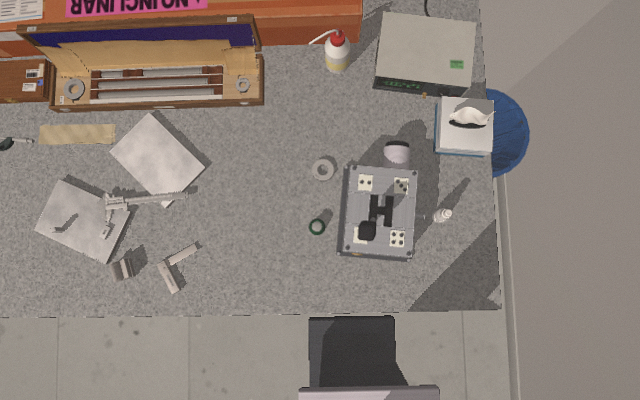

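```bash
cat > h.py <<'E'
import numpy as np,cv2
def load(n): return dict(np.load(f"pics/{n}.npz"))
def ray(d,u,v):
    K=d["intrinsics"]; p=cv2.undistortPoints(np.array([[[u,v]]],float),K,np.array([float(d["k1"]),0,0,0]))[0,0]
    w=d["R"].T@np.array([p[0],p[1],1.]); c=-d["R"].T@d["t"]; return c,w
def onz(d,u,v,z):
    c,w=ray(d,u,v); return c+w*(z-c[2])/w[2]
def proj(d,X):
    q=d["R"]@np.asarray(X,float)+d["t"]; 
    x=q[:2]/q[2]; x=x*(1+float(d["k1"])*(x@x)); return d["intrinsics"][:2,:2]@x+d["intrinsics"][:2,2]
E
python3 - <<'E'
from h import *
d=load("top0");im=d["pixels"]
c=im[145:265,300:470];cv2.imwrite("pics/topz.png",cv2.resize(c,None,fx=4.5,fy=4.5,interpolation=cv2.INTER_CUBIC))
d2=load("scene0");c=d2["pixels"][160:270,290:440];cv2.imwrite("pics/scz.png",cv2.resize(c,None,fx=5,fy=5,interpolation=cv2.INTER_CUBIC))
h=cv2.cvtColor(im,cv2.COLOR_BGR2HSV)
m=((h[...,2]>185)&(h[...,1]<60)).astype(np.uint8);m[:, :340]=0;m[:,430:]=0;m[:170]=0;m[255:]=0
n,l,s,ce=cv2.connectedComponentsWithStats(m)
for i in range(1,n):
    if s[i,4]>15:print(s[i],ce[i],onz(d,*ce[i],.097))
E
```

```text
[358 174  15  17 188] [364.7287234  182.11702128] [0.6057786  0.00271552 0.097     ]
[394 177  15   5  42] [401.         178.88095238] [ 0.61068593 -0.07428671  0.097     ]
[353 227  14  17  97] [357.25773196 236.91752577] [0.49061609 0.02231616 0.097     ]
[389 230  16  17 161] [396.11180124 238.28571429] [ 0.48577444 -0.058563    0.097     ]
```

```bash
sleep 1
```

```text
(no output)
```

View pics/topz.png

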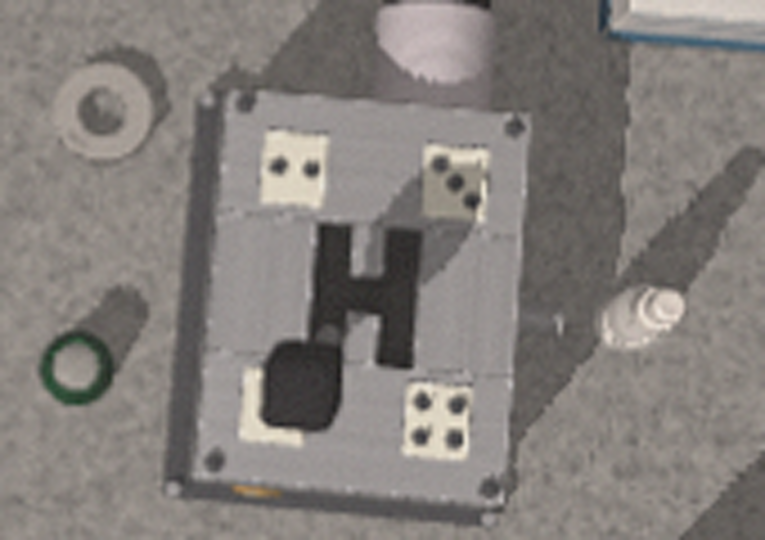

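View pics/scz.png

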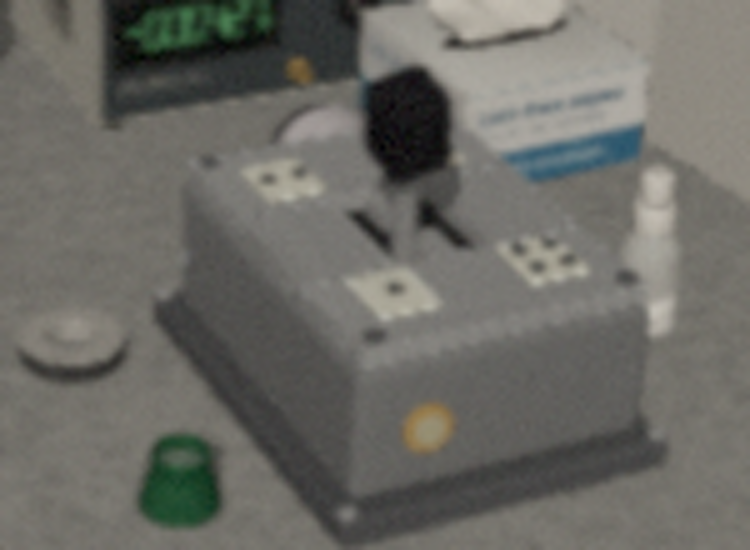

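```bash
python3 - <<'E'
from h import *
d=load("top0")
f=lambda p,z:onz(d,300+(p[0]+.5)/4.5-.5,145+(p[1]+.5)/4.5-.5,z)
t2,t3,t4=[f(p,.097) for p in((293,170),(455,183),(437,420))]
print(t2,t3,t4)
cs=[f(p,.095) for p in((246,103),(514,126),(490,488),(214,460))]
print(cs,np.mean(cs,0))
c=(t2+t3)/2; 
c0=(t2+t4)/2
print("yaw",np.arctan2(*(t3-t4)[1::-1]),np.arctan2(-(t2-t3)[0],(t2-t3)[1]),np.linalg.norm(t3-t4),np.linalg.norm(t2-t3),"centre",c0)
yaw=np.arctan2(*(t3-t4)[1::-1])
y2=np.arctan2(-(t2-t3)[0],(t2-t3)[1])
a=(cs[0]-cs[3])+(cs[1]-cs[2]);b=(cs[0]-cs[1])+(cs[3]-cs[2]);print(np.arctan2(a[1],a[0]),np.arctan2(-b[0],b[1]))
print("spray top",f((665,303),.087),"base",f((625,325),.0),"ring",f((103,110),.012),"loupe",f((77,370),.03))
# heights by z_map
z=d["z_map"]
for n,p in dict(plate=(270,300),grip=(300,385),t3=(440,210),spray=(660,300)).items():
    u=300+p[0]/4.5;v=145+p[1]/4.5;zz=z[int(round(v)),int(round(u))];c,w=ray(d,u,v);print(n,c+w*zz)
# grip top
Z=0.015+.17*np.cos(.3)*np.cos(.21)+.02;print(Z)
m=(d["pixels"].max(2)<60)
E
```

```text
[0.60519739 0.00274977 0.097     ] [ 0.59703277 -0.07308299  0.097     ] [ 0.48645109 -0.05986436  0.097     ]
[array([0.63814018, 0.02368544, 0.095     ]), array([ 0.62374684, -0.10251155,  0.095     ]), array([ 0.45452161, -0.08336901,  0.095     ]), array([0.47051794, 0.04391139, 0.095     ])] [ 0.54673164 -0.02957093  0.095     ]
yaw -0.11897274018269549 -0.10725303591356498 0.11136893702704312 0.07627102177722862 centre [ 0.54582424 -0.02855729  0.097     ]
-0.1163455564840857 -0.11932147875947448
spray top [ 0.53870223 -0.17131819  0.087     ] base [ 0.53356077 -0.17486779  0.        ] ring [0.65155264 0.092824   0.012     ] loupe [0.51624958 0.10875081 0.03      ]
plate [0.54322653 0.01493081 0.09828395]
grip [0.50087398 0.01084523 0.19457028]
t3 [ 0.58392546 -0.06673861  0.09418063]
spray [ 0.53933721 -0.16983797  0.0869284 ]
0.19383926545590838
```

```bash
cat >> h.py <<'E'
from scipy.spatial.transform import Rotation as Rn
C=np.array([.5463,-.0290,0]);YAW=-.117
G=Rn.from_euler('z',YAW).as_matrix()
def rq(q): return Rn.from_quat(np.r_[q[1:],q[0]])
def rep(tgt=None):
    from station import sensors
    s=sensors.get_state();R=rq(s["eef_rot"]).as_matrix()
    print("t",round(s["clock"],2),"pos",s["position"].round(4),"local",(G.T@(s["position"]-C)).round(4),"F",(G.T@s["force"]).round(1),"gap",round(s["finger_gap"],4))
    print("tool axes in gearbox (cols)\n",(G.T@R).round(3))
    best=None
    for sg in(1,-1):
        D=G@np.array([[0,0,sg],[0,sg,0],[-1,0,0]],float)  # x down,y=sg ey
        D[:,2]=np.cross(D[:,0],D[:,1])
        w=Rn.from_matrix(R.T@D).as_rotvec(degrees=True)
        if best is None or np.linalg.norm(w)<np.linalg.norm(best):best=w
    print("turn",best.round(2))
    if tgt is not None: print("shift",(R.T@(C+G@np.array(tgt)-s["position"])).round(4))
E
python3 - <<'E'
from h import *
rep([-.11,.035,.25])
E
```

```text
t 0.1 pos [ 0.1546 -0.4748  0.2146] local [-0.337  -0.4885  0.2146] F [-0.3 -0.5  0.2] gap 0.0855
tool axes in gearbox (cols)
 [[-0.001  0.418 -0.908]
 [ 0.002 -0.908 -0.418]
 [-1.    -0.002  0.   ]]
turn [24.74  0.03  0.11]
shift [-0.0347 -0.3806 -0.4252]
```

step_arm:
  steps:
    - [[0, -0.035, -0.03, -0.03, 6, 0, 0], [0, -0.035, -0.06, -0.06, 12, 0, 0], [0, -0.035, -0.08, -0.09, 18, 0, 0], [0, -0.035, -0.11, -0.12, 24.7, 0, 0], [0, -0.035, -0.14, -0.15, 24.7, 0, 0], [0, -0.035, -0.16, -0.18, 24.7, 0, 0], [0, -0.035, -0.19, -0.21, 24.7, 0, 0], [0, -0.035, -0.22, -0.24, 24.7, 0, 0]]

```text
clock: 0.77
position: [0.3113, -0.1971, 0.2498]
eef_rot: [0.042, -0.706, 0.041, 0.706]
force: [0.7, -0.6, -0.2]
finger_gap: 0.0001
```

```bash
python3 -c "
from h import *
rep([-.11,.035,.25])"
```

```text
t 0.77 pos [ 0.3113 -0.1971  0.2498] local [-0.2138 -0.1943  0.2498] F [ 0.7 -0.5 -0.2] gap 0.0001
tool axes in gearbox (cols)
 [[-0.001 -0.    -1.   ]
 [ 0.002 -1.     0.   ]
 [-1.    -0.002  0.001]]
turn [-0.    0.04  0.1 ]
shift [ 2.000e-04 -2.293e-01 -1.038e-01]
```

step_arm:
  steps:
    - [[0, 0, -0.04, -0.018, 0, 0, 0], [0, 0, -0.08, -0.036, 0, 0, 0], [0, 0, -0.12, -0.054, 0, 0, 0], [0, 0, -0.15, -0.072, 0, 0, 0], [0, 0, -0.19, -0.09, 0, 0, 0], [0, 0, -0.23, -0.104, 0, 0, 0], [0, 0.04, -0.23, -0.104, 0, 0, 0], [0, 0.08, -0.23, -0.104, 0, 0, 0]]

```text
clock: 1.43
position: [0.4398, -0.0269, 0.1928]
eef_rot: [-0.037, 0.708, -0.019, -0.705]
force: [-0.3, 0.3, -1.5]
finger_gap: -0.0004
```

```bash
cat > look.py <<'E'
from h import *
import sys
from station import get_image
n=sys.argv[1]
rep([-.11,.035,.17])
a=get_image("top");b=get_image("scene")
A=cv2.resize(a["pixels"][130:275,290:480],None,fx=4,fy=4,interpolation=cv2.INTER_CUBIC)
cv2.imwrite(f"pics/t{n}.png",A)
cv2.imwrite(f"pics/s{n}.png",cv2.resize(b["pixels"][110:260,290:450],None,fx=4,fy=4,interpolation=cv2.INTER_CUBIC))
E
python3 look.py 1
```

```text
t 1.43 pos [ 0.4398 -0.0269  0.1928] local [-0.1061 -0.0103  0.1928] F [-0.4  0.2 -1.5] gap -0.0004
tool axes in gearbox (cols)
 [[ 0.004  0.039 -0.999]
 [ 0.025 -0.999 -0.039]
 [-1.    -0.025 -0.005]]
turn [ 2.22 -0.23  1.46]
shift [ 0.0239 -0.0448  0.0023]
```

```bash
python3 -c "
import cv2,numpy as np
cv2.imwrite('pics/c1.png',cv2.resize(np.hstack([cv2.resize(cv2.imread('pics/t1.png'),(760,580)),cv2.resize(cv2.imread('pics/s1.png'),(618,580))]),(800,337)))"
```

```text
(no output)
```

View pics/c1.png

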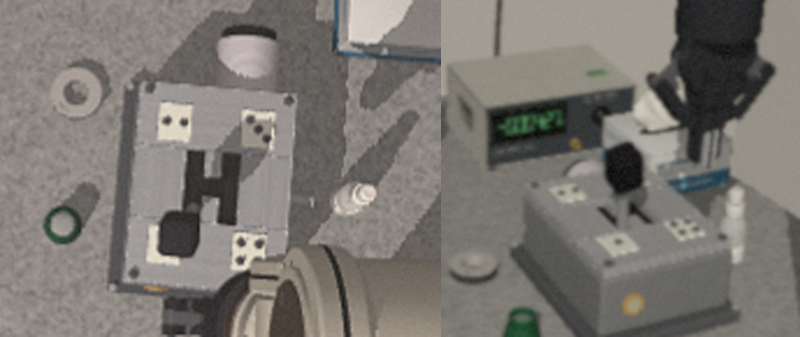

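The picture shows three studs at the far right (tag at ~(258,128)), the lever unmoved at near left (~(180,235)), and the hand short of its target. I'll carry on to the start pose.

step_arm:
  steps:
    - [[0, 0, -0.02, 0.002, 1, 0, 0.7], [0, 0, -0.045, 0.002, 2.2, 0, 1.5], [0, 0.01, -0.045, 0.002, 2.2, 0, 1.5], [0, 0.024, -0.045, 0.002, 2.2, 0, 1.5], [0, 0.024, -0.045, 0.002, 2.2, 0, 1.5], [0, 0.024, -0.045, 0.002, 2.2, 0, 1.5]]

```text
clock: 2.03
position: [0.4316, -0.0208, 0.1655]
eef_rot: [0.036, -0.703, 0.014, 0.711]
force: [0.3, 0.1, 0.1]
finger_gap: -0.0003
```

```bash
python3 look.py 2
```

```text
t 2.03 pos [ 0.4316 -0.0208  0.1655] local [-0.1149 -0.0052  0.1655] F [0.3 0.1 0.1] gap -0.0003
tool axes in gearbox (cols)
 [[-0.014  0.046 -0.999]
 [ 0.03  -0.998 -0.047]
 [-0.999 -0.031  0.013]]
turn [2.68 0.76 1.76]
shift [-0.0033 -0.0401 -0.0067]
```

View pics/s2.png

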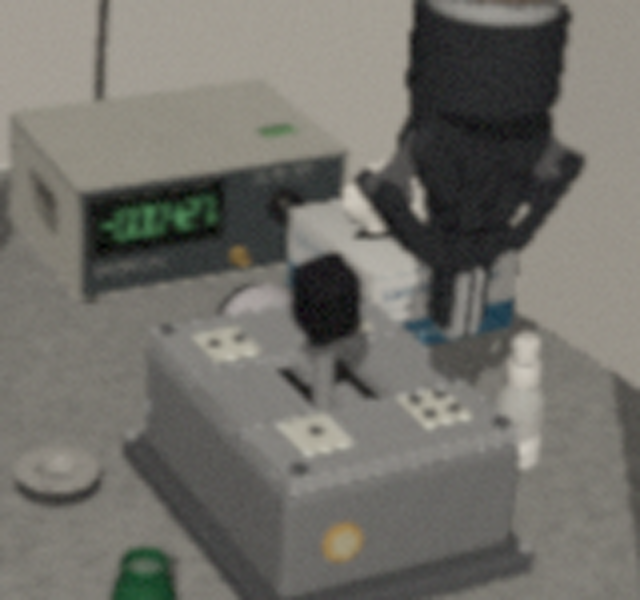

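```bash
python3 -c "
from station import sensors
s=sensors.get_state();print(s['joint_positions'].round(3),s['qd'].round(3),s['tau'].round(1),s['force'])"
```

```text
[-0.071  0.147 -0.245  1.19   0.031  3.141] [ 0.001  0.     0.    -0.007 -0.001 -0.001] [  0.  -31.1  23.7   0.1   0.1   0. ] [-0.64603851 -0.09694542 -0.48690277]
```

step_arm:
  steps:
    - [[0, 0, 0, 0, -7, 0, 0], [0, 0, 0, 0, -14, 0, 0], [0, 0, 0, 0, -21, 0, 0], [0, 0, 0, 0, -28, 0, 0], [0, 0, 0, 0, -35, 0, 0], [0, 0, 0, 0, -42, 0, 0], [0, 0, 0, 0, -49, 0, 0], [0, 0, 0, 0, -56, 0, 0]]

```text
clock: 2.8
position: [0.433, -0.0209, 0.1672]
eef_rot: [0.301, 0.637, 0.323, -0.632]
force: [1.2, 0.8, -0.1]
finger_gap: 0.0
```

```bash
sed -i 's/D=G@np.array(.*$/D=G@np.array([[0,sg,0],[0,0,-sg],[-1,0,0]],float)/' h.py; python3 -c "
from h import *
rep([-.115,.035,.17])"
```

```text
t 2.8 pos [ 0.433  -0.0209  0.1672] local [-0.1134 -0.0052  0.1672] F [ 1.1  0.9 -0.1] gap 0.0
tool axes in gearbox (cols)
 [[-0.01   0.857 -0.515]
 [ 0.031 -0.514 -0.857]
 [-0.999 -0.025 -0.021]]
turn [-30.98  -1.55   1.05]
shift [-0.0015 -0.0221 -0.0337]
```

step_arm:
  steps:
    - [[0, 0, -0.005, -0.008, -7, -0.4, 0.3], [0, 0, -0.01, -0.016, -14, -0.8, 0.6], [0, -0.001, -0.015, -0.024, -21, -1.2, 0.8], [0, -0.0015, -0.022, -0.034, -28, -1.5, 1], [0, -0.0015, -0.022, -0.034, -31, -1.55, 1.05], [0, -0.0015, -0.022, -0.034, -31, -1.55, 1.05]]

```text
clock: 3.3
position: [0.4372, 0.02, 0.1713]
eef_rot: [0.471, 0.528, 0.47, -0.527]
force: [-0.2, 0.9, -0.7]
finger_gap: -0.0001
```

```bash
python3 look.py 3
```

```text
t 3.3 pos [0.4372 0.02   0.1713] local [-0.1141  0.0359  0.1713] F [-0.3  0.8 -0.7] gap -0.0001
tool axes in gearbox (cols)
 [[ 0.002  1.     0.002]
 [ 0.001  0.002 -1.   ]
 [-1.     0.002 -0.001]]
turn [ 0.14 -0.03 -0.13]
shift [0.0013 0.0041 0.0009]
```

View pics/s3.png

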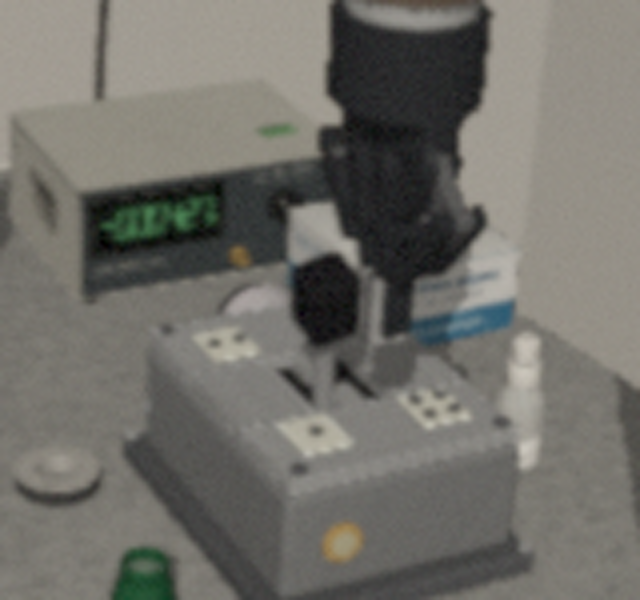

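View pics/t3.png

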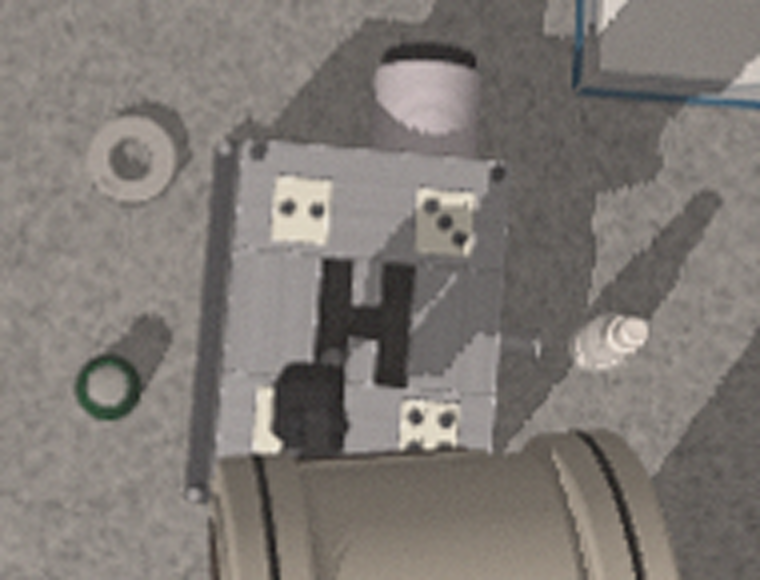

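step_arm:
  steps:
    - [[0, 0, 0.012, 0, 0, 0, 0], [0, 0, 0.024, 0, 0, 0, 0], [0, 0, 0.034, 0, 0, 0, 0], [0, 0, 0.044, 0, 0, 0, 0], [0, 0, 0.054, 0, 0, 0, 0], [0, 0, 0.064, 0, 0, 0, 0], [0, 0, 0.07, 0, 0, 0, 0], [0, 0, 0.07, 0, 0, 0, 0]]

```text
clock: 4.07
position: [0.5097, 0.0119, 0.1752]
eef_rot: [0.471, 0.532, 0.468, -0.526]
force: [-4.4, 2.5, 18.9]
finger_gap: -0.0
```

```bash
python3 look.py 4
```

```text
t 4.07 pos [0.5097 0.0119 0.1752] local [-0.0411  0.0363  0.1752] F [-4.6  1.9 18.9] gap -0.0
tool axes in gearbox (cols)
 [[ 0.008  1.    -0.001]
 [ 0.004 -0.001 -1.   ]
 [-1.     0.008 -0.004]]
turn [-0.09 -0.2  -0.48]
shift [ 0.0046 -0.0689  0.0014]
```

View pics/s4.png

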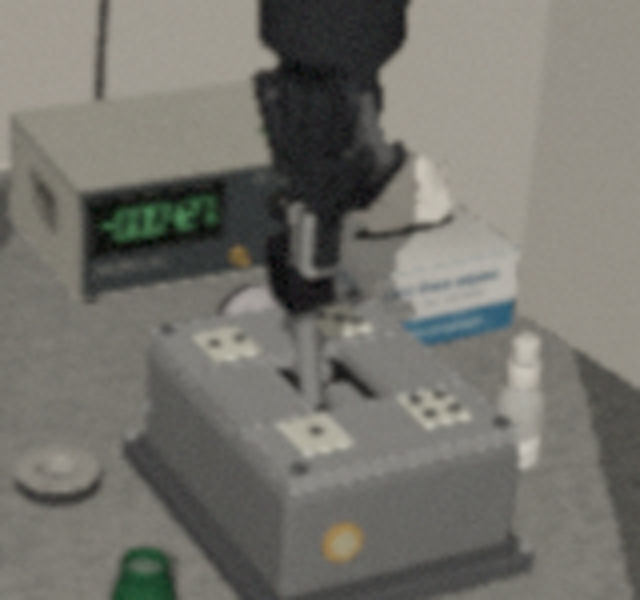

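View pics/t4.png

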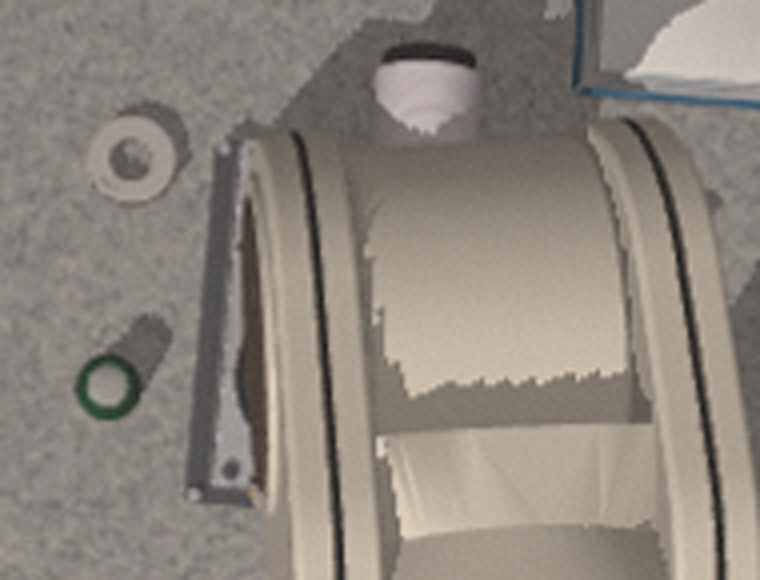

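step_arm:
  steps:
    - [[0, -0.006, 0, 0, 0, 0, 0.2], [0, -0.012, 0, 0, 0, 0, 0.5], [0, -0.014, 0, 0, 0, 0, 0.5], [0, -0.014, 0, 0, 0, 0, 0.5]]

```text
clock: 4.5
position: [0.5093, 0.0117, 0.1895]
eef_rot: [0.473, 0.534, 0.465, -0.524]
force: [-0.1, -1.1, 0.3]
finger_gap: 0.0
```

```bash
python3 look.py 5
```

```text
t 4.5 pos [0.5093 0.0117 0.1895] local [-0.0415  0.0361  0.1895] F [ 0.  -1.2  0.3] gap 0.0
tool axes in gearbox (cols)
 [[ 0.018  1.    -0.002]
 [ 0.003 -0.002 -1.   ]
 [-1.     0.018 -0.003]]
turn [-0.11 -0.2  -1.02]
shift [ 0.0183 -0.0689  0.0013]
```

View pics/s5.png

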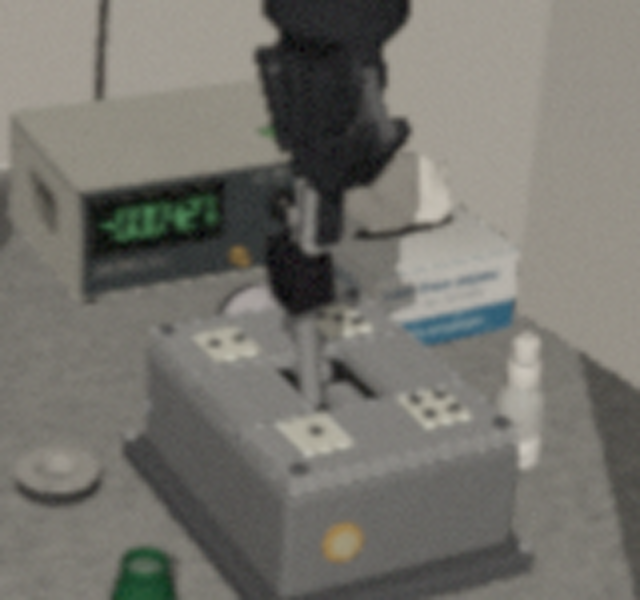

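```bash
cat >> h.py <<'E'
def grip(f,s,l=.17,off=(0,0)):
    R=Rn.from_euler('y',f).as_matrix()@Rn.from_euler('x',-s).as_matrix()
    return C+np.array([0,0,.015])+G@(R@np.array([off[0],off[1],l]))
E
python3 - <<'E'
from h import *
d=load("scene0")
z=lambda p:((p-[290,110]+.5)*4-.5).round(0)
for f in(-.3,-.15,-.1,-.05,0,.05):
    print(f,"centre",z(proj(d,grip(f,.21))),"stem.1",z(proj(d,grip(f,.21,.10))),"bottom corners",[z(proj(d,grip(f,.21,.15,o))).tolist() for o in((-.015,.015),(-.015,-.015),(.015,.015))],"loc",(G.T@(grip(f,.21)-C)).round(4))
E
```

```text
-0.3 centre [322. 304.] stem.1 [321. 387.] bottom corners [[309.0, 357.0], [359.0, 339.0], [285.0, 319.0]] loc [-0.0491  0.0354  0.1738]
-0.15 centre [302. 276.] stem.1 [309. 371.] bottom corners [[292.0, 329.0], [341.0, 310.0], [267.0, 298.0]] loc [-0.0248  0.0354  0.1794]
-0.1 centre [295. 268.] stem.1 [305. 366.] bottom corners [[286.0, 320.0], [335.0, 301.0], [261.0, 292.0]] loc [-0.0166  0.0354  0.1804]
-0.05 centre [288. 261.] stem.1 [301. 362.] bottom corners [[280.0, 313.0], [328.0, 293.0], [256.0, 287.0]] loc [-0.0083  0.0354  0.1811]
0 centre [281. 254.] stem.1 [297. 357.] bottom corners [[274.0, 305.0], [322.0, 286.0], [250.0, 283.0]] loc [0.     0.0354 0.1813]
0.05 centre [274. 248.] stem.1 [293. 354.] bottom corners [[268.0, 299.0], [316.0, 280.0], [244.0, 279.0]] loc [0.0083 0.0354 0.1811]
```

```bash
python3 - <<'E'
from h import *
d=load("scene0")
z=lambda p:((p-[290,110]+.5)*4-.5)
im=cv2.imread("pics/s5.png")
for dz in(-.011,0,.02):
  for dx in(-.0145,0,.0145):
    p=z(proj(d,C+G@np.array([-.0415+dx,.0361,.1895+dz]))); cv2.circle(im,tuple(int(v) for v in p),3,(0,0,255),-1)
for f,c in((-.15,(0,255,0)),(-.1,(255,255,0))):
  for l in(.15,.19):
    pts=np.array([z(proj(d,grip(f,.21,l,o))) for o in((-.015,-.015),(-.015,.015),(.015,.015),(.015,-.015))]).astype(int)
    cv2.polylines(im,[pts],True,c,1)
cv2.imwrite("pics/ov5.png",cv2.resize(im[150:450,180:480],None,fx=2,fy=2))
E
```

```text
(no output)
```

View pics/ov5.png

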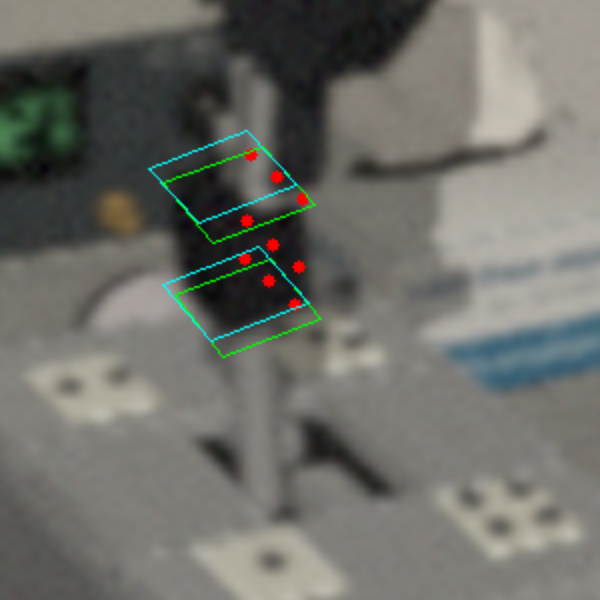

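```bash
python3 - <<'E'
from h import *
d=load("scene0")
z=lambda p:((p-[290,110]+.5)*4-.5)
im=cv2.imread("pics/s3.png")
for dz,c in((-.011,(0,0,255)),(0,(0,255,0)),(.02,(255,0,0))):
  for dx in(-.0145,0,.0145):
   for dy in(-.011,.011):
    p=z(proj(d,C+G@np.array([-.1141+dx,.0359+dy,.1713+dz]))); cv2.circle(im,tuple(int(v) for v in p),2,c,-1)
cv2.imwrite("pics/ov3.png",cv2.resize(im[150:450,230:530],None,fx=2,fy=2))
E
```

```text
(no output)
```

View pics/ov3.png

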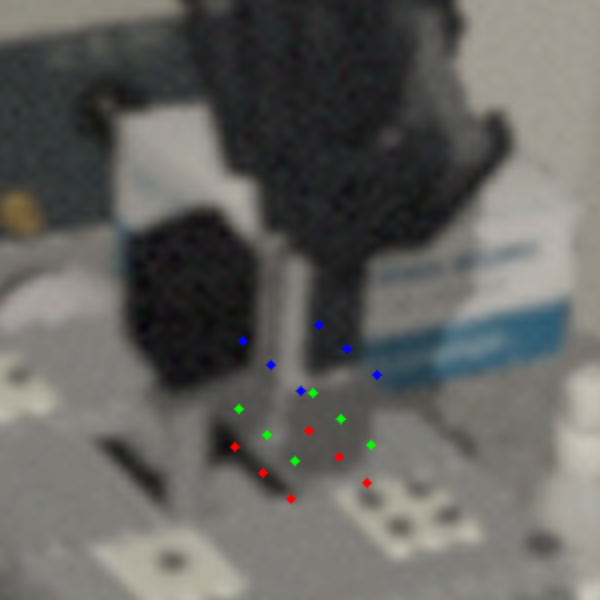

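```bash
python3 - <<'E'
from h import *
from station import get_image
d=get_image("wrist");np.savez("pics/w5.npz",**d);cv2.imwrite("pics/w5.png",d["pixels"]);print(d["mount"])
e=get_image("scene");z=e["z_map"]
# points local from scene depth in region
for v in range(150,190,3):
    row=[]
    for u in range(354,376,3):
        c,w=ray(e,u,v);p=G.T@(c+w*z[v,u]-C);row.append("%4d,%4d,%4d"%tuple(p*1000))
    print(v,"|".join(row))
E
```

```text
[[ 2.31207109e-05 -2.59469694e-01  9.65751250e-01 -1.59212973e-01]
 [ 9.99999614e-01 -8.41843308e-04 -2.50119818e-04  3.78724290e-04]
 [ 8.77909740e-04  9.65750884e-01  2.59469574e-01 -6.51410446e-02]
 [ 0.00000000e+00  0.00000000e+00  0.00000000e+00  1.00000000e+00]]
150  297,-104,  94| 294,-112,  94| 295,-122,  92| -35,  50, 253| -48,  50, 258| -56,  48, 261| -41,  31, 252| -81,  48, 271
153  292,-102,  87| 288,-109,  88| 291,-121,  85| -34,  49, 245| -49,  50, 252| -54,  46, 253| -70,  48, 260| -83,  49, 266
156  291,-102,  78| 296,-114,  74| 292,-122,  74| 294,-133,  71| -47,  48, 244| -55,  46, 247| -72,  49, 255| -78,  45, 256
159  292,-103,  68| 295,-114,  65| 280,-116,  71| 279,-125,  69| -46,  48, 237| -54,  45, 240| -55,  39, 239| -56,  32, 238
162  294,-104,  57| 289,-112,  58| 281,-117,  60| 271,-121,  64| -48,  48, 231| -54,  44, 233| -54,  38, 232| -55,  31, 231
165  297,-107,  46| 292,-113,  47| 277,-116,  53| -38,  49, 220| -51,  50, 226| -53,  44, 225| -55,  38, 225| -54,  30, 224
168  291,-104,  39|  -5,  45, 198| -12,  42, 200| -34,  47, 211| -50,  48, 218| -55,  4
[... 204 characters left out ...]
, 195| -33,  45, 196| -34,  39, 195| -34,  32, 194| -34,  24, 192| 198,-121,  59
177  296,-108,   7| -14,  49, 181| -30,  51, 188| -32,  44, 188| -31,  36, 186| -31,  29, 185| -34,  23, 185| 196,-120,  51
180  294,-107,  -1| -12,  48, 172| -29,  49, 180| -32,  44, 181| -35,  38, 181| -29,  28, 176| -33,  22, 177| 198,-122,  41
183 -860, 506, 658|  -9,  46, 163| -24,  46, 170| -32,  43, 173| -32,  36, 172| -34,  30, 172| -29,  19, 167|  93, -60,  93
186  125, -18,  77| 118, -23,  79| -23,  45, 162| -29,  41, 164| -32,  36, 165| -33,  29, 164|  76, -42,  96|  75, -50,  95
189   81,   4,  95|  77,  -1,  96|  79, -10,  93| -21,  36, 152| -24,  31, 152|  65, -28,  96|  65, -36,  95|  57, -40,  97
```

View pics/w5.png

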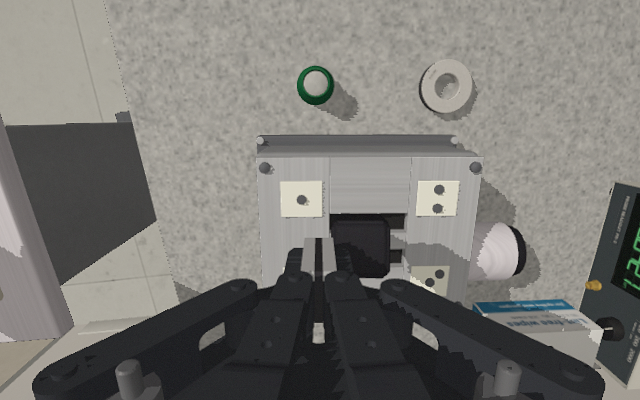

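```bash
python3 - <<'E'
from h import *
d=load("w5");M=np.linalg.inv(d["mount"])
for p in((.011,0,0),(.011,.0145,-.011),(.011,-.0145,-.011),(0,0,0),(-.015,0,-.011),(-.015,.0145,-.011)):
    q=(M@np.r_[p,1])[:3];x=q[:2]/q[2];x=x*(1+d["k1"]*(x@x));print(p,(d["intrinsics"][:2,:2]@x+d["intrinsics"][:2,2]).round(1),q[2].round(4))
print(d["z_map"][236:262:4,296:345:6].round(3))
for v,u in((242,310),(242,325),(248,312),(255,330),(240,318),(262,295),(262,345),(240,360),(270,380)):
    zz=d["z_map"][v,u];pp=cv2.undistortPoints(np.array([[[u,v]]],float),d["intrinsics"],np.array([float(d["k1"]),0,0,0]))[0,0]
    print(u,v,(d["mount"]@np.r_[pp*zz,zz,1])[:3].round(4))
E
python3 -c "
import cv2;a=cv2.imread('pics/w5.png')[180:320,230:430];cv2.imwrite('pics/w5z.png',cv2.resize(a,None,fx=4,fy=4,interpolation=cv2.INTER_CUBIC))"
```

```text
(0.011, 0, 0) [317.6 234. ] 0.1813
(0.011, 0.0145, -0.011) [343.4 215.6] 0.1784
(0.011, -0.0145, -0.011) [291.8 215.7] 0.1784
(0, 0, 0) [317.6 241.4] 0.1707
(-0.015, 0, -0.011) [317.5 232. ] 0.1533
(-0.015, 0.0145, -0.011) [347.5 231.9] 0.1533
[[0.268 0.268 0.268 0.268 0.269 0.269 0.163 0.161 0.16 ]
 [0.268 0.271 0.144 0.145 0.145 0.144 0.144 0.161 0.16 ]
 [0.271 0.269 0.139 0.141 0.14  0.141 0.141 0.16  0.16 ]
 [0.145 0.146 0.137 0.136 0.135 0.137 0.137 0.146 0.146]
 [0.142 0.143 0.133 0.131 0.132 0.133 0.131 0.141 0.141]
 [0.138 0.138 0.128 0.128 0.128 0.128 0.128 0.136 0.139]
 [0.134 0.125 0.125 0.124 0.125 0.125 0.126 0.133 0.134]]
310 242 [-0.0263 -0.0034 -0.0105]
325 242 [-0.0261  0.0034 -0.0104]
312 248 [-0.0331 -0.0023 -0.0105]
330 255 [-0.041   0.0051 -0.0108]
318 240 [-0.024   0.0002 -0.0105]
295 262 [-0.0371 -0.0094 -0.0058]
345 262 [-0.0371  0.0116 -0.0059]
360 240 [-0.0105  0.0213 -0.005 ]
380 270 [-0.0136  0.0316  0.0101]
```

View pics/w5z.png

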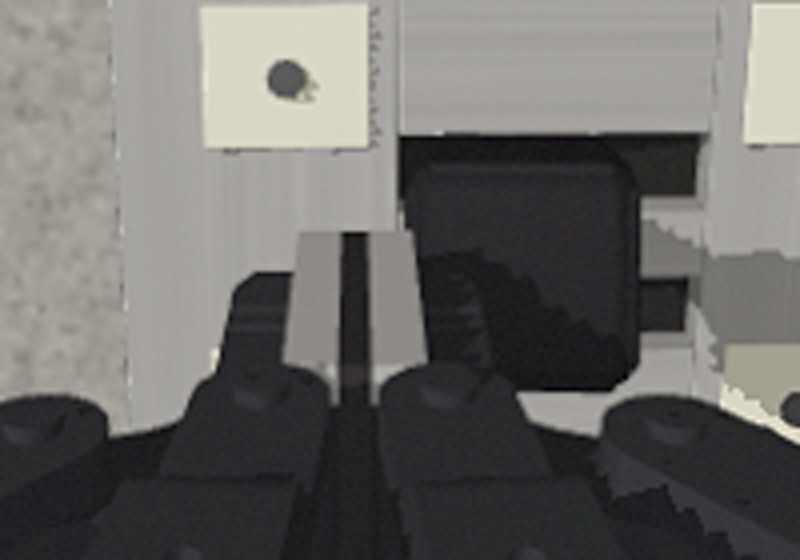

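step_arm:
  steps:
    - [[0, 0, -0.015, 0, 0, 0, -0.5], [0, 0, -0.03, 0, 0, 0, -1], [0, 0, -0.036, 0, 0, 0, -1], [0, 0.015, -0.036, 0, 0, 0, -1], [0, 0.034, -0.036, 0, 0, 0, -1], [0, 0.034, -0.036, 0, 0, 0, -1], [0, 0.034, -0.036, 0, 0, 0, -1]]

```text
clock: 5.28
position: [0.4724, 0.016, 0.1529]
eef_rot: [-0.468, -0.528, -0.471, 0.529]
force: [0.4, 0.5, 0.3]
finger_gap: -0.0001
```

```bash
cat >look.py <<'E'
from h import *
import sys
from station import get_image
n=sys.argv[1]
rep()
d=get_image("wrist");b=get_image("scene");np.savez(f"pics/w{n}.npz",**d)
A=d["pixels"][110:330,200:480];B=b["pixels"][110:260,290:450]
cv2.imwrite(f"pics/c{n}.png",np.hstack([cv2.resize(A,(430,338)),cv2.resize(B,(360,338),interpolation=cv2.INTER_CUBIC)]))
cv2.imwrite(f"pics/s{n}.png",cv2.resize(B,None,fx=4,fy=4,interpolation=cv2.INTER_CUBIC))
# depth based grip: dark points from scene camera in gearbox frame, z .16-.205
z=b["z_map"];P=[];V=[]
for v in range(120,230):
    for u in range(330,410):
        if z[v,u]>0:
            c,w=ray(b,u,v);P.append(G.T@(c+w*z[v,u]-C));V.append(b["pixels"][v,u].max())
P=np.array(P);V=np.array(V)
k=(abs(P[:,0])<.09)&(abs(P[:,1])<.075)&(P[:,2]>.12)&(P[:,2]<.26)
P=P[k];V=V[k]
for z0 in np.arange(.12,.25,.01):
    q=P[(P[:,2]>=z0)&(P[:,2]<z0+.01)]
    if len(q)>3:print("z%.2f n%d x[%.3f..%.3f] y[%.3f..%.3f]"%(z0,len(q),*np.percentile(q[:,0],[5,95]),*np.percentile(q[:,1],[5,95])))
E
python3 look.py 6
```

```text
t 5.28 pos [0.4724 0.016  0.1529] local [-0.0786  0.0361  0.1529] F [0.3 0.6 0.3] gap -0.0001
tool axes in gearbox (cols)
 [[-0.005  1.    -0.002]
 [ 0.003 -0.002 -1.   ]
 [-1.    -0.005 -0.003]]
turn [-0.09 -0.16  0.27]
z0.12 n17 x[-0.019..-0.013] y[0.020..0.029]
z0.13 n19 x[-0.021..-0.011] y[0.021..0.031]
z0.14 n18 x[-0.020..-0.015] y[0.020..0.033]
z0.15 n14 x[-0.030..-0.019] y[0.025..0.045]
z0.16 n46 x[-0.035..-0.011] y[0.028..0.046]
z0.17 n87 x[-0.088..-0.013] y[0.029..0.049]
z0.18 n87 x[-0.089..-0.015] y[0.031..0.051]
z0.19 n131 x[-0.089..-0.011] y[0.034..0.052]
z0.20 n50 x[-0.089..-0.009] y[0.032..0.049]
z0.21 n43 x[-0.088..-0.052] y[0.031..0.051]
z0.22 n52 x[-0.085..-0.043] y[0.042..0.050]
z0.23 n46 x[-0.089..-0.035] y[0.042..0.054]
z0.24 n68 x[-0.089..-0.027] y[0.045..0.055]
```

View pics/c6.png

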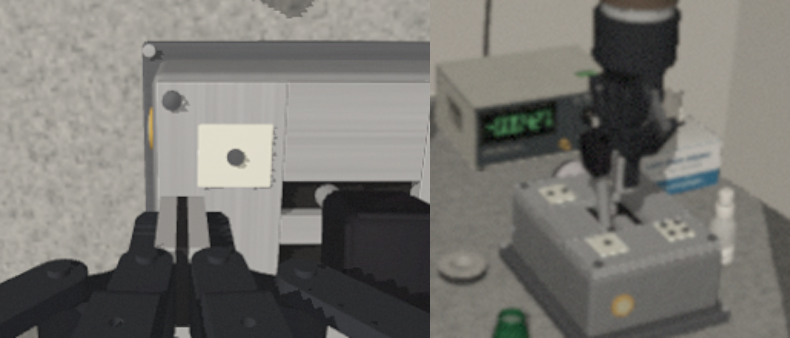

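step_arm:
  steps:
    - [[0, -0.009, 0.008, 0, 0, 0, 0], [0, -0.009, 0.016, 0, 0, 0, 0.2], [0, -0.009, 0.024, 0, 0, 0, 0.2], [0, -0.009, 0.03, 0, 0, 0, 0.2], [0, -0.009, 0.036, 0, 0, 0, 0.2], [0, -0.009, 0.041, 0, 0, 0, 0.2], [0, -0.009, 0.046, 0, 0, 0, 0.2], [0, -0.009, 0.046, 0, 0, 0, 0.2]]

```text
clock: 6.05
position: [0.5203, 0.0105, 0.163]
eef_rot: [0.469, 0.53, 0.47, -0.527]
force: [-1.8, 1.1, 0.8]
finger_gap: 0.0002
```

```bash
python3 look.py 7
```

```text
t 6.05 pos [0.5203 0.0105 0.163 ] local [-0.0304  0.0362  0.163 ] F [-1.9  0.9  0.8] gap 0.0002
tool axes in gearbox (cols)
 [[ 0.002  1.    -0.002]
 [ 0.003 -0.002 -1.   ]
 [-1.     0.002 -0.003]]
turn [-0.1  -0.19 -0.12]
z0.12 n19 x[-0.008..-0.002] y[0.018..0.029]
z0.13 n20 x[-0.008..-0.002] y[0.023..0.032]
z0.14 n23 x[-0.008..0.001] y[0.023..0.033]
z0.15 n11 x[-0.013..-0.005] y[0.025..0.039]
z0.16 n38 x[-0.018..0.004] y[0.026..0.047]
z0.17 n35 x[-0.036..0.008] y[0.036..0.049]
z0.18 n61 x[-0.042..0.004] y[0.034..0.051]
z0.19 n96 x[-0.045..0.006] y[0.034..0.052]
z0.20 n77 x[-0.046..0.005] y[0.033..0.049]
z0.21 n40 x[-0.045..-0.026] y[0.031..0.049]
z0.22 n67 x[-0.062..-0.005] y[0.030..0.051]
z0.23 n96 x[-0.069..0.002] y[0.030..0.050]
z0.24 n123 x[-0.079..0.006] y[0.030..0.054]
```

View pics/c7.png

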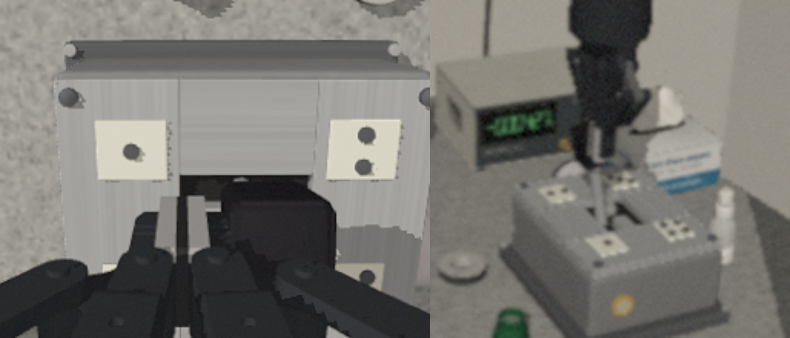

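step_arm:
  steps:
    - [[0, 0, 0.0015, 0, 0, 0, 0], [0, 0, 0.003, 0, 0, 0, 0], [0, 0, 0.003, 0, 0, 0, 0]]

```text
clock: 6.4
position: [0.5226, 0.0102, 0.163]
eef_rot: [0.469, 0.53, 0.47, -0.528]
force: [-2.3, -0.3, 0.6]
finger_gap: -0.0003
```

```bash
cat > wr.py <<'E'
from h import *
import sys
from station import get_image,sensors
def wl(n=None):
    s=sensors.get_state();d=get_image("wrist")
    if n:cv2.imwrite(f"pics/w{n}.png",d["pixels"])
    z=d["z_map"];vv,uu=np.mgrid[0:400,0:640]
    p=cv2.undistortPoints(np.stack([uu,vv],-1).reshape(-1,1,2).astype(float),d["intrinsics"],np.array([float(d["k1"]),0,0,0])).reshape(400,640,2)
    Pc=np.dstack([p*z[...,None],z]).reshape(-1,3)
    T=Pc@d["mount"][:3,:3].T+d["mount"][:3,3]
    L=(T@rq(s["eef_rot"]).as_matrix().T+s["position"]-C)@G
    return L.reshape(400,640,3),T.reshape(400,640,3),d
if __name__=="__main__":
    rep()
    L,T,d=wl(sys.argv[1])
    # plate calibration check, tag one
    k=(L[...,2]>.19)&(L[...,2]<.21)&(abs(L[...,0])<.09)&(abs(L[...,1])<.075)&(d["pixels"].max(2)<70)
    k&=~((abs(T[...,1])<.0125)&(T[...,2]>-.013)) # fingers
    n,l,s,c=cv2.connectedComponentsWithStats(k.astype(np.uint8))
    for i in range(1,n):
        if s[i,4]>150:
            q=L[l==i];print("blob",s[i],np.percentile(q,[2,98],axis=0).round(4).tolist())
    t=(d["pixels"].min(2)>190)&(abs(L[...,2]-.097)<.006)
    n,l,s,c=cv2.connectedComponentsWithStats(t.astype(np.uint8))
    for i in range(1,n):
        if s[i,4]>300:
            q=L[l==i];print("tag",((q.min(0)+q.max(0))/2).round(4),s[i,:4])
E
python3 wr.py 8
```

```text
t 6.4 pos [0.5226 0.0102 0.163 ] local [-0.0281  0.0362  0.163 ] F [-2.2 -0.5  0.6] gap -0.0003
tool axes in gearbox (cols)
 [[ 0.002  1.    -0.002]
 [ 0.003 -0.002 -1.   ]
 [-1.     0.002 -0.003]]
turn [-0.1  -0.18 -0.09]
blob [ 346  237   72   52 2974] [[-0.0149, 0.0331, 0.1924], [0.0135, 0.0505, 0.203]]
tag [-0.0546  0.0363  0.0977] [259 189  46  38]
tag [0.0572 0.0366 0.0978] [410 188  48  38]
```

View pics/w8.png

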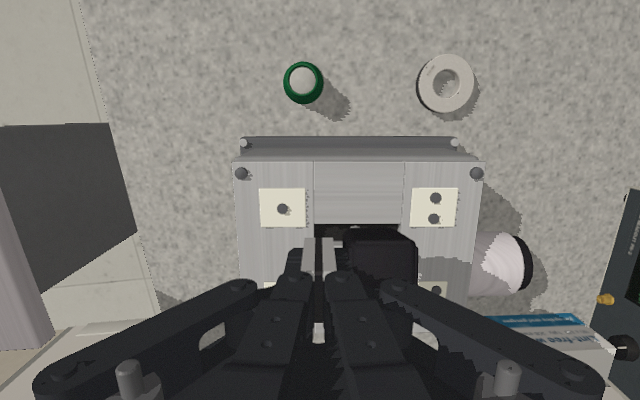

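step_arm:
  steps:
    - [[0, 0, 0.0015, 0, 0, 0, 0], [0, 0, 0.0025, 0, 0, 0, 0], [0, 0, 0.0025, 0, 0, 0, 0], [0, 0, -0.015, 0, 0, 0, 0], [0, 0, -0.03, 0, 0, 0, 0], [0, 0, -0.03, -0.02, 0, 0, 0], [0, 0, -0.03, -0.035, 0, 0, 0], [0, 0, -0.03, -0.05, 0, 0, 0]]

```text
clock: 7.12
position: [0.4992, 0.0638, 0.1634]
eef_rot: [0.469, 0.531, 0.469, -0.527]
force: [0.7, -0.9, 0.1]
finger_gap: -0.0003
```

```bash
python3 wr.py 9
```

```text
t 7.12 pos [0.4992 0.0638 0.1634] local [-0.0576  0.0867  0.1634] F [ 0.8 -0.8  0.1] gap -0.0003
tool axes in gearbox (cols)
 [[ 0.003  1.    -0.002]
 [ 0.003 -0.002 -1.   ]
 [-1.     0.003 -0.003]]
turn [-0.14 -0.19 -0.19]
blob [414 331  24  19 243] [[-0.0102, 0.0477, 0.1902], [-0.002, 0.051, 0.1999]]
tag [0.0574 0.0366 0.0978] [443 251  44  34]
```

View pics/w9.png

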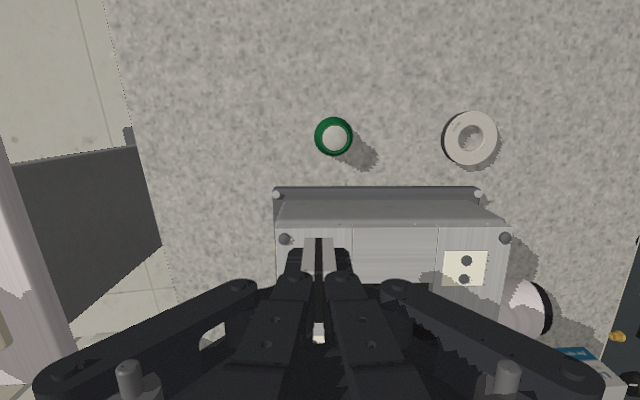

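Now step to x ≈ 0 beside the left face, then look.

step_arm:
  steps:
    - [[0, 0, 0.02, -0.002, 0, 0, 0], [0, 0, 0.04, -0.002, 0, 0, 0], [0, 0, 0.058, -0.002, 0, 0, 0], [0, 0, 0.058, -0.002, 0, 0, 0], [0, 0, 0.058, -0.002, 0, 0, 0]]

```text
clock: 7.58
position: [0.558, 0.0611, 0.1631]
eef_rot: [0.47, 0.531, 0.47, -0.526]
force: [-0.1, -0.3, -0.1]
finger_gap: -0.0
```

```bash
python3 look.py 10
```

```text
t 7.58 pos [0.558  0.0611 0.1631] local [0.0011 0.0909 0.1631] F [-0.1 -0.3 -0.1] gap -0.0
tool axes in gearbox (cols)
 [[ 0.003  1.    -0.   ]
 [ 0.005 -0.    -1.   ]
 [-1.     0.003 -0.005]]
turn [-0.02 -0.29 -0.19]
z0.12 n17 x[-0.005..0.002] y[0.021..0.029]
z0.13 n22 x[-0.004..0.003] y[0.021..0.031]
z0.14 n19 x[-0.004..0.000] y[0.024..0.033]
z0.15 n15 x[-0.008..0.001] y[0.024..0.040]
z0.16 n48 x[-0.014..0.010] y[0.022..0.047]
z0.17 n64 x[-0.015..0.010] y[0.021..0.049]
z0.18 n65 x[-0.015..0.008] y[0.024..0.051]
z0.19 n96 x[-0.014..0.013] y[0.027..0.053]
z0.20 n55 x[-0.012..0.015] y[0.025..0.045]
```

View pics/s10.png

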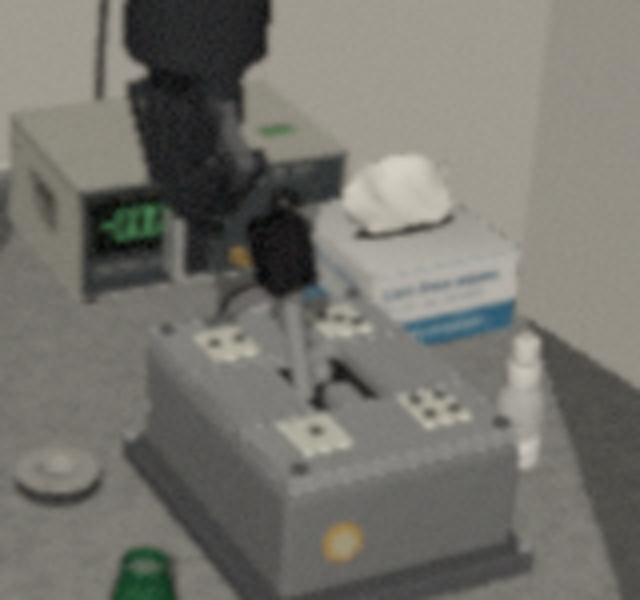

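step_arm:
  steps:
    - [[0, 0, -0.001, 0.014, 0, 0, 0], [0, 0, -0.001, 0.026, 0, 0, 0], [0, 0, -0.001, 0.037, 0, 0, 0], [0, 0, -0.001, 0.047, 0, 0, 0], [0, 0, -0.001, 0.057, 0, 0, 0], [0, 0, -0.001, 0.067, 0, 0, 0], [0, 0, -0.001, 0.077, 0, 0, 0], [0, 0, -0.001, 0.087, 0, 0, 0]]

```text
clock: 8.35
position: [0.5456, -0.0261, 0.163]
eef_rot: [0.469, 0.53, 0.47, -0.526]
force: [0.3, 2.0, 1.6]
finger_gap: -0.0004
```

```bash
python3 look.py 11
```

```text
t 8.35 pos [ 0.5456 -0.0261  0.163 ] local [-0.001   0.0028  0.163 ] F [0.1 2.  1.6] gap -0.0004
tool axes in gearbox (cols)
 [[ 0.003  1.    -0.   ]
 [ 0.005 -0.    -1.   ]
 [-1.     0.003 -0.005]]
turn [-0.01 -0.3  -0.17]
z0.12 n19 x[-0.004..0.004] y[-0.018..-0.009]
z0.13 n23 x[-0.004..0.003] y[-0.021..-0.011]
z0.14 n21 x[-0.005..0.003] y[-0.023..-0.012]
z0.15 n19 x[-0.007..0.002] y[-0.025..-0.011]
z0.16 n37 x[-0.014..0.004] y[-0.034..-0.008]
z0.17 n60 x[-0.014..-0.004] y[-0.035..-0.006]
z0.18 n83 x[-0.015..-0.001] y[-0.034..0.013]
z0.19 n107 x[-0.015..0.003] y[-0.038..0.013]
z0.20 n112 x[-0.015..0.008] y[-0.036..0.013]
z0.21 n39 x[-0.016..0.005] y[-0.003..0.014]
z0.22 n64 x[-0.032..0.020] y[-0.007..0.015]
z0.23 n94 x[-0.040..0.034] y[-0.007..0.016]
z0.24 n119 x[-0.049..0.038] y[-0.005..0.019]
```

View pics/c11.png

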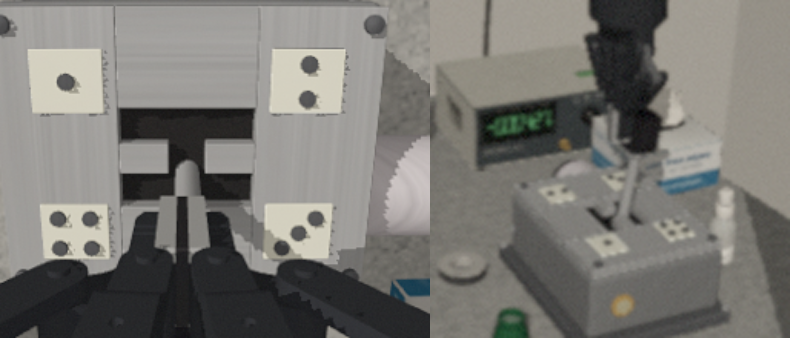

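Works. Keep pushing right to the stop, watching the force. The wrist view confirms the three-stud tag is far right.

step_arm:
  steps:
    - [[0, 0, 0.001, 0.005, 0, 0, 0], [0, 0, 0.001, 0.009, 0, 0, 0], [0, 0, 0.001, 0.013, 0, 0, 0], [0, 0, 0.001, 0.016, 0, 0, 0], [0, 0, 0.001, 0.016, 0, 0, 0]]

```text
clock: 8.87
position: [0.5438, -0.0424, 0.1616]
eef_rot: [0.468, 0.53, 0.471, -0.527]
force: [1.5, 4.0, -2.7]
finger_gap: 0.0001
```

```bash
python3 look.py 12|head -16
```

```text
t 8.87 pos [ 0.5438 -0.0424  0.1616] local [-0.0009 -0.0136  0.1616] F [ 1.   4.1 -2.7] gap 0.0001
tool axes in gearbox (cols)
 [[ 0.     1.    -0.002]
 [ 0.006 -0.002 -1.   ]
 [-1.     0.    -0.006]]
turn [-0.11 -0.33 -0.  ]
z0.12 n20 x[-0.005..0.002] y[-0.029..-0.018]
z0.13 n20 x[-0.005..0.003] y[-0.029..-0.021]
z0.14 n26 x[-0.004..0.006] y[-0.034..-0.023]
z0.15 n21 x[-0.008..0.005] y[-0.037..-0.023]
z0.16 n45 x[-0.015..0.004] y[-0.048..-0.021]
z0.17 n63 x[-0.015..-0.003] y[-0.047..-0.018]
z0.18 n87 x[-0.015..0.001] y[-0.050..-0.001]
z0.19 n116 x[-0.015..0.005] y[-0.053..-0.002]
z0.20 n83 x[-0.015..0.005] y[-0.043..-0.001]
z0.21 n38 x[-0.015..0.009] y[-0.016..-0.000]
```

step_arm:
  steps:
    - [[0, 0, 0.001, 0.003, 0, 0, 0], [0, 0, 0.001, 0.005, 0, 0, 0], [0, 0, 0.001, 0.005, 0, 0, 0]]

```text
clock: 9.22
position: [0.544, -0.0449, 0.1615]
eef_rot: [0.467, 0.531, 0.473, -0.526]
force: [0.6, 9.5, -1.9]
finger_gap: 0.0001
```

```bash
python3 look.py 13|head -16
```

```text
t 9.22 pos [ 0.544  -0.0449  0.1615] local [-0.0004 -0.0161  0.1615] F [-0.5  9.5 -1.9] gap 0.0001
tool axes in gearbox (cols)
 [[-0.001  1.     0.   ]
 [ 0.01   0.    -1.   ]
 [-1.    -0.001 -0.01 ]]
turn [ 0.01 -0.57  0.06]
z0.12 n22 x[-0.004..0.004] y[-0.030..-0.020]
z0.13 n20 x[-0.006..0.002] y[-0.032..-0.023]
z0.14 n22 x[-0.006..0.004] y[-0.034..-0.026]
z0.15 n27 x[-0.008..0.006] y[-0.039..-0.026]
z0.16 n47 x[-0.014..0.004] y[-0.048..-0.022]
z0.17 n65 x[-0.015..-0.003] y[-0.052..-0.013]
z0.18 n87 x[-0.014..-0.000] y[-0.052..-0.004]
z0.19 n118 x[-0.014..0.005] y[-0.056..-0.004]
z0.20 n78 x[-0.015..0.007] y[-0.042..-0.004]
z0.21 n36 x[-0.015..0.009] y[-0.019..-0.003]
```

step_arm:
  steps:
    - [[0, 0, 0, -0.02, 0, -0.5, 0], [0, 0, 0, -0.04, 0, -0.5, 0], [0, 0, -0.02, -0.04, 0, -0.5, 0], [0, 0, -0.045, -0.04, 0, -0.5, 0], [0, 0, -0.062, -0.04, 0, -0.5, 0], [0, 0, -0.062, -0.01, 0, -0.5, 0], [0, 0.004, -0.062, 0.02, 0, -0.5, 0], [0, 0.004, -0.062, 0.02, 0, -0.5, 0]]

```text
clock: 9.98
position: [0.4794, -0.0619, 0.1576]
eef_rot: [-0.47, -0.528, -0.468, 0.53]
force: [-0.7, -0.7, 0.1]
finger_gap: -0.0002
```

```bash
python3 look.py 14
```

```text
t 9.98 pos [ 0.4794 -0.0619  0.1576] local [-0.0626 -0.0405  0.1576] F [-0.6 -0.8  0.1] gap -0.0002
tool axes in gearbox (cols)
 [[-0.     1.    -0.004]
 [-0.004 -0.004 -1.   ]
 [-1.    -0.     0.004]]
turn [-0.22  0.22  0.01]
z0.12 n21 x[-0.005..0.003] y[-0.027..-0.016]
z0.13 n20 x[-0.005..0.004] y[-0.028..-0.019]
z0.14 n21 x[-0.005..0.003] y[-0.030..-0.021]
z0.15 n24 x[-0.008..0.005] y[-0.034..-0.021]
z0.16 n43 x[-0.014..0.008] y[-0.044..-0.017]
z0.17 n92 x[-0.069..0.010] y[-0.045..-0.018]
z0.18 n123 x[-0.076..0.010] y[-0.045..-0.020]
z0.19 n129 x[-0.076..0.011] y[-0.048..-0.022]
z0.20 n104 x[-0.076..0.010] y[-0.043..-0.024]
z0.21 n36 x[-0.078..-0.053] y[-0.032..-0.025]
z0.22 n82 x[-0.086..-0.034] y[-0.046..-0.024]
z0.23 n66 x[-0.078..-0.022] y[-0.032..-0.022]
z0.24 n89 x[-0.079..-0.016] y[-0.033..-0.019]
```

View pics/c14.png

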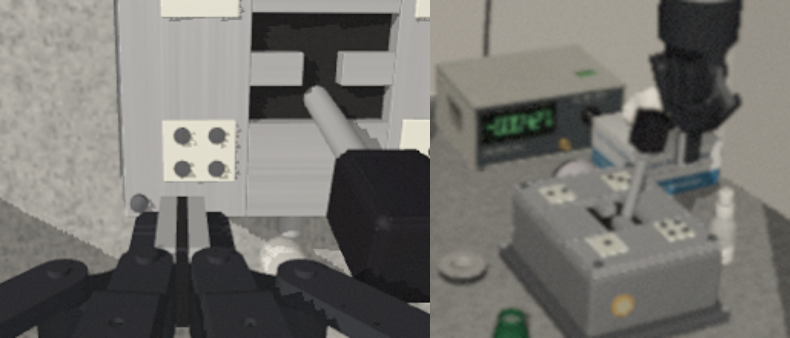

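step_arm:
  steps:
    - [[0, 0, 0.015, -0.003, 0, 0, 0], [0, 0, 0.027, -0.003, 0, 0, 0], [0, 0, 0.035, -0.003, 0, 0, 0], [0, 0, 0.042, -0.003, 0, 0, 0], [0, 0, 0.049, -0.003, 0, 0, 0], [0, 0, 0.056, -0.003, 0, 0, 0], [0, 0, 0.063, -0.003, 0, 0, 0], [0, 0, 0.068, -0.003, 0, 0, 0]]

```text
clock: 10.75
position: [0.5483, -0.0639, 0.1572]
eef_rot: [-0.469, -0.528, -0.47, 0.529]
force: [-1.7, 0.6, -0.6]
finger_gap: -0.0004
```

```bash
python3 look.py 15
```

```text
t 10.75 pos [ 0.5483 -0.0639  0.1572] local [ 0.0061 -0.0344  0.1572] F [-1.8  0.4 -0.6] gap -0.0004
tool axes in gearbox (cols)
 [[-0.001  1.    -0.002]
 [-0.    -0.002 -1.   ]
 [-1.    -0.001  0.   ]]
turn [-0.11  0.02  0.07]
z0.12 n24 x[0.016..0.025] y[-0.026..-0.017]
z0.13 n22 x[0.018..0.027] y[-0.028..-0.019]
z0.14 n23 x[0.021..0.030] y[-0.031..-0.022]
z0.15 n28 x[0.020..0.032] y[-0.034..-0.021]
z0.16 n41 x[0.015..0.043] y[-0.038..-0.016]
z0.17 n54 x[0.001..0.041] y[-0.038..-0.017]
z0.18 n83 x[-0.007..0.043] y[-0.037..-0.019]
z0.19 n94 x[-0.007..0.045] y[-0.038..-0.021]
z0.20 n49 x[-0.007..0.031] y[-0.038..-0.022]
z0.21 n37 x[-0.010..0.030] y[-0.034..-0.020]
z0.22 n103 x[-0.027..0.036] y[-0.041..-0.020]
z0.23 n88 x[-0.037..0.046] y[-0.041..-0.017]
z0.24 n130 x[-0.044..0.052] y[-0.039..-0.015]
```

View pics/c15.png

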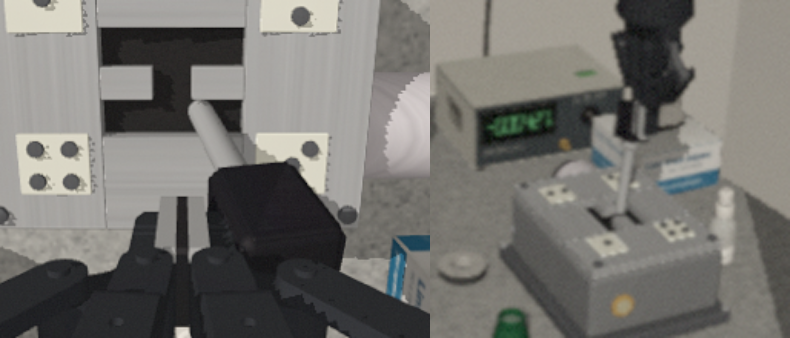

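Lever has entered the far-right slot; continue to the end stop.

step_arm:
  steps:
    - [[0, 0, 0.006, 0.001, 0, 0, 0], [0, 0, 0.011, 0.001, 0, 0, 0], [0, 0, 0.015, 0.001, 0, 0, 0], [0, 0, 0.019, 0.001, 0, 0, 0], [0, 0, 0.021, 0.001, 0, 0, 0], [0, 0, 0.021, 0.001, 0, 0, 0]]

```text
clock: 11.35
position: [0.5695, -0.0678, 0.1571]
eef_rot: [-0.469, -0.528, -0.469, 0.529]
force: [-3.2, 0.0, 0.7]
finger_gap: 0.0
```

```bash
python3 look.py 16
```

```text
t 11.35 pos [ 0.5695 -0.0678  0.1571] local [ 0.0276 -0.0358  0.1571] F [-3.2 -0.3  0.7] gap 0.0
tool axes in gearbox (cols)
 [[-0.001  1.    -0.002]
 [-0.001 -0.002 -1.   ]
 [-1.    -0.001  0.001]]
turn [-0.13  0.05  0.06]
z0.12 n24 x[0.029..0.039] y[-0.027..-0.017]
z0.13 n21 x[0.032..0.039] y[-0.028..-0.019]
z0.14 n22 x[0.036..0.044] y[-0.030..-0.021]
z0.15 n38 x[0.034..0.056] y[-0.040..-0.016]
z0.16 n55 x[0.033..0.058] y[-0.041..-0.015]
z0.17 n59 x[0.021..0.064] y[-0.039..-0.017]
z0.18 n82 x[0.015..0.066] y[-0.039..-0.020]
z0.19 n78 x[0.014..0.063] y[-0.040..-0.022]
z0.20 n44 x[0.013..0.030] y[-0.040..-0.023]
z0.21 n36 x[0.003..0.042] y[-0.034..-0.021]
z0.22 n96 x[-0.007..0.055] y[-0.043..-0.021]
z0.23 n90 x[-0.015..0.065] y[-0.043..-0.019]
z0.24 n121 x[-0.023..0.071] y[-0.041..-0.017]
```

step_arm:
  steps:
    - [[0, 0, 0.002, 0, 0, 0, 0], [0, 0, 0.004, 0, 0, 0, 0], [0, 0, 0.005, 0, 0, 0, 0], [0, 0, 0.005, 0, 0, 0, 0]]

```text
clock: 11.78
position: [0.5723, -0.068, 0.1566]
eef_rot: [-0.468, -0.527, -0.471, 0.53]
force: [-6.2, 1.0, 1.4]
finger_gap: -0.0001
```

```bash
python3 look.py 17|sed -n '1p;6,12p'
```

```text
t 11.78 pos [ 0.5723 -0.068   0.1566] local [ 0.0303 -0.0357  0.1566] F [-6.2  0.3  1.4] gap -0.0001
turn [-0.12  0.04  0.3 ]
z0.12 n23 x[0.030..0.039] y[-0.028..-0.016]
z0.13 n21 x[0.033..0.040] y[-0.030..-0.017]
z0.14 n22 x[0.035..0.043] y[-0.029..-0.021]
z0.15 n36 x[0.034..0.055] y[-0.039..-0.016]
z0.16 n58 x[0.031..0.055] y[-0.043..-0.015]
z0.17 n61 x[0.023..0.061] y[-0.039..-0.017]
```

step_arm:
  steps:
    - [[0, 0, 0.003, 0, 0, 0, 0], [0, 0, 0.005, 0, 0, 0, 0], [0, 0, 0.005, 0, 0, 0, 0]]

```text
clock: 12.13
position: [0.5743, -0.0682, 0.156]
eef_rot: [-0.466, -0.526, -0.472, 0.532]
force: [-9.9, 0.8, 3.1]
finger_gap: -0.0004
```

step_arm:
  steps:
    - [[0, 0, -0.02, 0, 0, 0, 0], [0, 0, -0.05, 0, 0, 0, 0], [0, 0, -0.08, 0, 0, 0, 0], [0, -0.03, -0.1, 0, 0, 0, 0], [0, -0.06, -0.12, 0, 0, 0, 0], [0, -0.06, -0.15, 0, 0, 0, 0], [0, -0.06, -0.15, 0, 0, 0, 0], [0, -0.06, -0.15, 0, 0, 0, 0]]

```text
clock: 12.8
position: [0.4266, -0.0505, 0.2192]
eef_rot: [-0.468, -0.527, -0.471, 0.531]
force: [0.5, -0.5, -0.3]
finger_gap: -0.0002
```

```bash
python3 look.py 18; python3 - <<'E'
from h import *
from station import get_image
d=get_image("top");np.savez("pics/top18.npz",**d);cv2.imwrite("pics/t18.png",cv2.resize(d["pixels"][130:275,290:480],None,fx=4,fy=4,interpolation=cv2.INTER_CUBIC))
b=load("scene0");im=cv2.imread("pics/s18.png")
z=lambda p:((p-[290,110]+.5)*4-.5)
for f,c in((.3,(0,255,0)),(.265,(0,0,255))):
  for l in(.15,.19):
    pts=np.array([z(proj(b,grip(f,-.21,l,o))) for o in((-.015,-.015),(-.015,.015),(.015,.015),(.015,-.015))]).astype(int)
    cv2.polylines(im,[pts],True,c,1)
cv2.imwrite("pics/ov18.png",im)
t3=C+G@np.array([.056,-.038,.097]);print("grip-tag predicted",(grip(.3,-.21)-t3)[:2],"loc",G.T@(grip(.3,-.21)-C))
E
```

```text
t 12.8 pos [ 0.4266 -0.0505  0.2192] local [-0.1164 -0.0353  0.2192] F [ 0.6 -0.4 -0.3] gap -0.0002
tool axes in gearbox (cols)
 [[-0.007  1.    -0.002]
 [-0.001 -0.002 -1.   ]
 [-1.    -0.007  0.001]]
turn [-0.11  0.03  0.39]
z0.12 n22 x[0.029..0.040] y[-0.027..-0.016]
z0.13 n24 x[0.030..0.040] y[-0.028..-0.018]
z0.14 n21 x[0.033..0.044] y[-0.029..-0.021]
z0.15 n35 x[0.034..0.055] y[-0.037..-0.016]
z0.16 n66 x[0.032..0.057] y[-0.043..-0.015]
z0.17 n76 x[0.034..0.059] y[-0.045..-0.018]
z0.18 n73 x[0.038..0.064] y[-0.047..-0.019]
z0.19 n59 x[0.039..0.066] y[-0.046..-0.021]
grip-tag predicted [-0.00651927  0.00334571] loc [ 0.04913474 -0.03543818  0.17383927]
```

View pics/ov18.png

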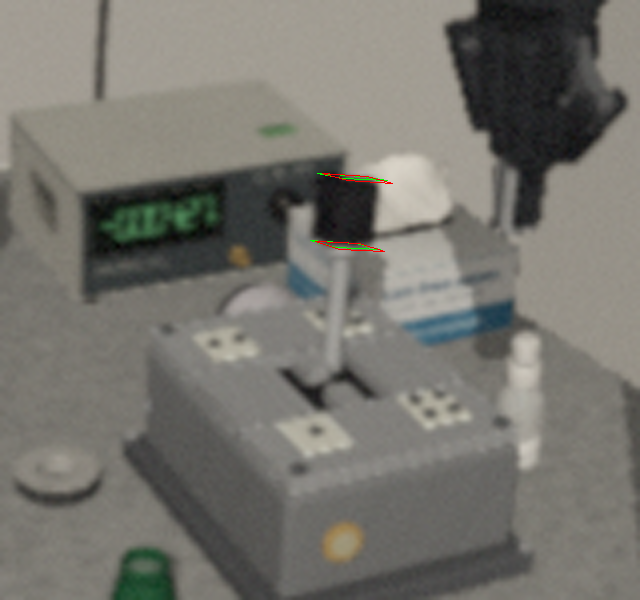

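View pics/t18.png

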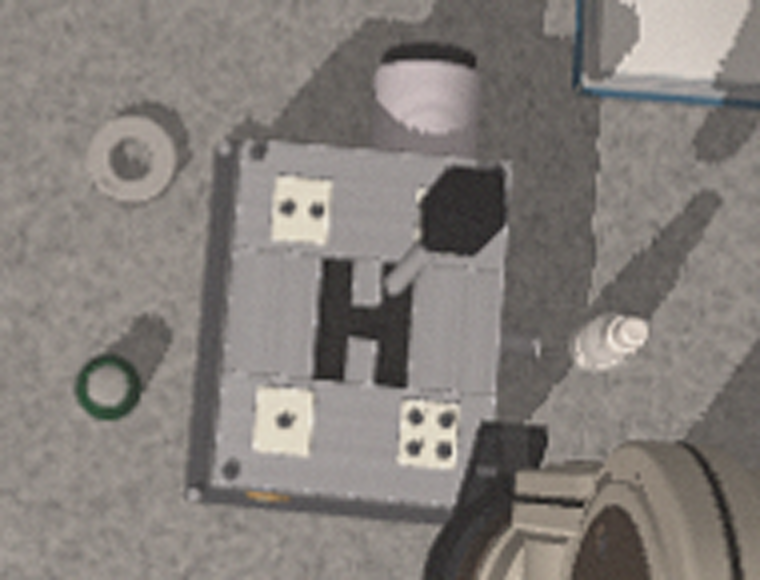

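```bash
python3 - <<'E'
from h import *
d=load("top18")
im=d["pixels"][160:210,380:430].astype(int).max(2)
m=(im<48).astype(np.uint8)
n,l,s,c=cv2.connectedComponentsWithStats(m)
i=1+np.argmax(s[1:,4]);print(s[i],c[i]+[380,160])
for f in(.24,.265,.3,.33):
    pts=np.array([proj(d,grip(f,-.21,L,o)) for L in(.15,.19) for o in((-.015,-.015),(-.015,.015),(.015,.015),(.015,-.015))],np.float32)
    h=cv2.convexHull(pts);M=cv2.moments(h);print(f,M["m10"]/M["m00"],M["m01"]/M["m00"],cv2.boundingRect(h))
E
```

```text
[21 12 11  6 18] [405.72222222 173.83333333]
0.24 406.1346878507415 187.53642876801143 (394, 175, 24, 25)
0.265 406.178583800244 185.5421622732738 (394, 173, 24, 25)
0.3 406.22189176186237 182.80016976044115 (394, 170, 24, 26)
0.33 406.24228117995875 180.49954091429137 (394, 167, 24, 27)
```

```bash
python3 -c "
from station import env,sensors
print(sensors.get_state()['force']);print(env.finish_job())"
```

```text
[-0.21804986 -0.31190899  1.0777084 ]
the job is handed in; nothing more can be done
None
```

I moved the lever to the far-right slot, where the three-stud tag lies, using only the shut fingers as a pusher, and handed the job in at about 13 s. No verdict was reported.

**What I did:** I pushed the lever out of near-left to the cross channel, then right to the side stop (9.5 N), then forward to the end stop (10 N). I then backed the hand about 150 mm away.

**Last checks:**
- **Lever position:** the top view puts the grip's centre at about (405.8, 182.6) px. A lean of 0.30 rad predicts (406.2, 182.8), and 0.265 rad would give row 185.5. Scene-camera depth readings agree with 0.30.
- **Distance to the tag:** by calculation from that lean, the grip is about 7 mm from the tag's centre.
- **Bystanders:** ring, loupe and spray bottle look the same as before in the top view. I compared these by eye and did not measure them.
- **Hand:** the wrist force is near zero, so it is clear of everything.

**What went wrong or disagreed:**
- **Fingertip position:** the shut fingertips measured about 20 mm behind the TCP, not 11 mm ahead as stated. On the first push they caught the top edge of the grip with about 19 N upward. I lowered the hand and redid that push.
- **Last joint at its limit:** my first hand orientation ran the last joint to its range limit, so I turned the hand 90 degrees.
- **Failed check:** a final colour mask on the grip was set too dark and gave nothing usable. I read the grip's outline from the enlarged top view instead.

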